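# Tip the brass spacers out of the twin-bay pan

## Robot

A 7-joint arm with a two-finger parallel gripper is mounted at the origin on a cart in front of the work surface, level with it; the furniture and walls round the work are solid. World frame = base frame: x ahead of the robot, y to its left, z up, the work surface at z = 0. Lengths are in mm, angles in rad, forces in N, time in s.
With the tool pointing down it reaches from about 400 to 875 mm from the base axis. Payload 4.4 kg.
Tool frame: the origin (TCP) lies at the very end of the fingers, on their centre line; the grasp point (between the pads) lies 19 mm behind it; z points along the fingers, x is the direction in which the jaws open and shut, and the axes are right-handed (so a half turn about z gives the same grasp; the last joint's range is limited). The gripper opens to 85 mm and grips with 20 to 120 N. Pads are 22 mm wide; open, the fingers measure 114 mm over their backs; the gripper's body (76 mm by 85 mm) begins 54 mm behind the grasp point. The pads swing forward as they close: fully open they stand 13 mm farther back than shut.
Start: joints at [1.179, 0.628, 0.038, 1.517, -0.027, 0.996, -0.02], TCP at [208.071, -615.812, 231.313] pointing down, gripper open.
Joint ranges: [-3.06, 3.06], [-0.37, 2.12], [-1.25, 1.32], [0.18, 2.47], [-1.1, 4.24], [0.23, 1.98], [-2.94, 2.94]. Speed limits (rad/s): [2.57, 2.57, 3.14, 3.14, 3.14, 3.14, 3.14].

## Interface

Orientations are given as [roll, pitch, yaw] about the fixed x, y, z axes, in that order (R = Rz(yaw) Ry(pitch) Rx(roll)).
In Python, from cell import * gives the robot as it stands. The module is installed in compiled form; this text tells all that it offers.
- The arm moves only by the tool play_rows, never from a script. Its argument "targets" is a list of rows, each an object with "slide": the shift along the tool's x, y, z in mm, a list of three; "turn": the turn, a rotation vector about the tool's x, y, z in degrees, a list of three; "hand": the finger opening in mm, from 0 to 85.4. A call has 1 to 5 rows; each row shifts and turns the commanded pose from where the row before left it, along the tool's axes as they then stand; what a row does not reach is not made up. A row lasts 1/8 s, in which the tool goes at most 62.5 mm and 10.7 degrees, less where a joint would pass 70% of its speed; a pose out of reach is approached as far as the arm can. A call is refused whole if a number of a shift passes 62.5 or a number of a turn 10.7, either way. A call with a gripper value outside its range is refused whole. The fingers move at their own pace and stop on an object; the grip force is fixed at half the most. Time passes only in rows, so rows that do not move let the fingers close. It gives the time, the measured TCP pose, the force and the opening at its end, in the units of the state.
- read_state(): the state, without advancing time (a new reading comes with each control period).
- get_image(name): name is "scene" or "top"; returns (picture, depth): 480x640x3 uint8, blue, green, red; 480x640 float32, mm along the optical axis (not along the pixel's ray), 0 where there is no reading.
- calibration(name): a dict with "K" (3x3 intrinsics, pixels), "R" (3x3) and "t" (3): a world point X has camera coordinates R X + t. Camera axes: x right, y down, z forward; pixel columns grow to the right and rows downward; lengths in mm; the calibration is good to about 2 mm. A picture is of the moment at which its call begins. calibration takes no time and is no camera call.
- finish_job(): hands the job in, once; it reports no verdict.
The state is a dict: "clock": time; "qpos": joint angles; "qd": joint speeds; "tau": joint torques, N m; "eef_pos": TCP position; "tool_rot": TCP orientation; "force": force on the tool from outside, world axes, zero at the start; "torque": the same for the moment, N m; "width": finger opening in mm.
Only numpy, scipy, OpenCV 4.12 (cv2) and the standard library are available. Lean on these libraries where they do the work, as an engineer would, in place of code of your own. Each camera call takes 0.05 s, during which the arm holds its last target.

## Task

Empty the bay with the two brass spacers: push the blue catch tray on that side in under the bay's mouth, up against the stand, then tip the pan by its handle so that both brass spacers slide into that tray while both black spacers stay in the other bay. Bring the pan back level and leave it so, with the tray standing flat on the worktop; do not touch any spacer with the fingers, and leave the jar, bottle and pot behind alone.

Things in the scene. Friction and masses are not known exactly. Their poses are not given: they have to be found in the camera images.
- stand: Fixed grey stand of the tipping pan: foot plate 124 mm (x) x 80 mm (y) x 10 mm high with two upright cheeks (at x = +-56 mm, 52 mm wide, 132 mm high) that carry the pan. Origin: centre of the underside, on the worktop; +y towards the left bay, -y towards the right bay, z up. The pan's pivot axis runs along the stand's x axis, 130 mm above the worktop, over the origin.
- pan (a joint): Tilt of the aluminium twin-bay pan about its pivot, rad: 0 level, positive tips the left bay (stand +y) down, negative the right bay; stops at +-1.28. The hinge is stiff (0.25 N m, about 2.4 N at the handle) and stays where it is left. Spacers begin to slide at 0.4 to 0.7 rad, depending on friction; beyond about 1.1 rad, or if jerked, those of the other bay can topple over the low divider.
- pan_floor (a point): Middle of the pan's floor, 6 mm below the pivot; axes turn with the pan (x along the pivot and divider, y across the bays, z up from the floor). The pan is 92 mm (x) x 170 mm (y) with side walls 4 mm thick and 28 mm high along its y sides; both ends (y = +-85 mm) are open mouths. A divider along x, 6 mm thick and only 6 mm high, parts the two bays.
- handle_bar (a point): Middle of the pan's handle: a black round bar 16 mm in diameter and 68 mm long, along the stand's x axis, on a steel bail with uprights at x = +-44 mm. It stands 105 mm above the pivot (235 mm above the worktop) when level and turns with the pan, as do this point's axes. Pushed towards +y it tips the left bay down, towards -y the right bay.
- tray_left: Blue open catch tray at the left (stand +y) of the stand: 108 mm (x) x 120 mm (y) x 30 mm high outside, walls 4 mm, 0.2 kg, loose; it slides when pushed. Origin: centre of its underside; axes roughly the stand's. It starts 190 to 220 mm from the stand's middle, too far out to catch anything; pushed up against the foot plate (centre 100 mm from the stand's middle) it lies under that bay's mouth.
- tray_right: Blue open catch tray at the right (stand -y) of the stand: 108 mm (x) x 120 mm (y) x 30 mm high outside, walls 4 mm, 0.2 kg, loose; it slides when pushed. Origin: centre of its underside; axes roughly the stand's. It starts 190 to 220 mm from the stand's middle, too far out to catch anything; pushed up against the foot plate (centre 100 mm from the stand's middle) it lies under that bay's mouth.
- brass_1: Brass spacer: a turned disc 26 mm in diameter and 20 mm high, 30 g, with a shallow bore in its top; origin at its centre. At the start it stands on end on the floor of one bay, 19 to 27 mm from the middle of the divider; both brass spacers are in the same bay, the black ones in the other.
- brass_2: Brass spacer: a turned disc 26 mm in diameter and 20 mm high, 30 g, with a shallow bore in its top; origin at its centre. At the start it stands on end on the floor of one bay, 19 to 27 mm from the middle of the divider; both brass spacers are in the same bay, the black ones in the other.
- black_1: Black plastic spacer: a turned disc 26 mm in diameter and 20 mm high, 30 g, with a shallow bore in its top; origin at its centre. At the start it stands on end on the floor of one bay, 19 to 27 mm from the middle of the divider; both black spacers are in the same bay, the brass ones in the other.
- black_2: Black plastic spacer: a turned disc 26 mm in diameter and 20 mm high, 30 g, with a shallow bore in its top; origin at its centre. At the start it stands on end on the floor of one bay, 19 to 27 mm from the middle of the divider; both black spacers are in the same bay, the brass ones in the other.
- jar_1_center (a point): Empty clear glass jar, 56 mm in diameter, 42 mm high, behind the stand; its centre. Bystander.
- bottle_orange_center (a point): Small bottle with peach-coloured contents and white cap, 36 mm in diameter, 75 mm high, behind the stand; its centre. Bystander.
- pot_1_center (a point): Closed cream pot, white lid and dark red body, 68 mm in diameter, 43 mm high, behind the stand, towards the left; its centre. Bystander.
Things that resemble listed ones, but are neither listed nor needed, are in the scene too. What is shaped like the black_1 but green or purple is not meant.

How it is judged:
By the outcome, as a careful person would: the job done as asked, in the order asked, and still so for the second after the job is handed in, with the robot touching nothing.
It also fails if it takes over 64 s, if anything falls off the work surface, if the arm or the gripper's body presses on something with over 40 N, if the wrist force passes 120 N, or if a joint passes its speed limit or range.

## Working session

There is one attempt and no reset: what is moved stays moved. The work goes in short steps, Python scripts to look and compute and a tool call to move; the robot and the scene stay as the last step left them, time stands still between calls to the robot, and variables do not carry over. Pictures are saved under pics/ and viewed, and the job is handed in when it is done.

Besides the shell and the picture viewer there is one more tool, called by a JSON object that holds its "fn" and its "kwargs", one argument or row to a line. play_rows: Moves the arm, as the interface text tells. Its arguments: {"type":"object","properties":{"targets":{"type":"array"}},"required":["targets"]}

```bash
mkdir -p pics; python3 - <<'E'
from cell import *
import cv2,numpy as np
print(read_state())
for n in("scene","top"):
    p,d=get_image(n);cv2.imwrite(f"pics/{n}0.png",p);np.save(f"{n}_d.npy",d);c=calibration(n);print(n,c)
E
```

```text
{'clock': 0.0, 'qpos': array([ 1.17919286,  0.62937332,  0.03844252,  1.51837654, -0.02698001,
        0.9962939 , -0.0199786 ]), 'qd': array([ 0.00096084, -0.00203839,  0.00059546, -0.00048553,  0.0006138 ,
        0.00059034,  0.00011015]), 'tau': array([ 4.04761204e-04, -5.63414204e+01,  1.22636586e+00, -1.93447924e+01,
        1.09062722e-02,  1.03802100e-02, -1.07304425e-05]), 'eef_pos': array([ 207.8646358 , -615.20074691,  230.36875445]), 'tool_rot': array([ 3.14154845e+00,  1.93251938e-03, -1.24496128e+00]), 'force': array([-0.10993718,  0.35960815,  0.0207205 ]), 'torque': array([ 0.00348884, -0.01287413,  0.00389296]), 'width': 85.48586759449078}
scene {'K': array([[526.64837075,   0.        , 316.55405045],
       [  0.        , 526.64837075, 249.20031784],
       [  0.        ,   0.        ,   1.        ]]), 'R': array([[ 0.87608353, -0.48215837,  0.00097846],
       [-0.37746136, -0.6871085 , -0.62080982],
       [ 0.30000096,  0.54351193, -0.78396059]]), 't': array([-513.70799289,  316.79981342,  868.06600519])}
top {'K': array([[465.32442038,   0.        , 324.79824032],
       [  0.        , 465.32442038, 237.36593078],
       [  0.        ,   0.        ,   1.        ]]), 'R': array([[-5.83404872e-04, -9.99999829e-01,  4.01808951e-05],
       [-9.75661876e-01,  5.60395133e-04, -2.19279707e-01],
       [ 2.19279647e-01, -1.67131817e-04, -9.75662036e-01]]), 't': array([-21.56004614, 605.24849394, 868.56771603])}
```

View pics/scene0.png

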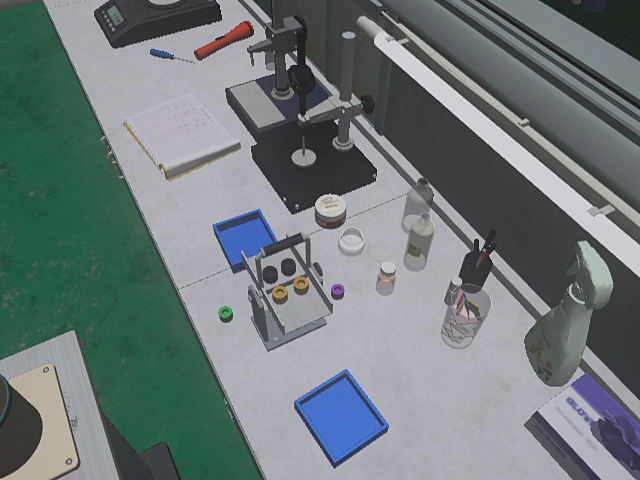

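View pics/top0.png

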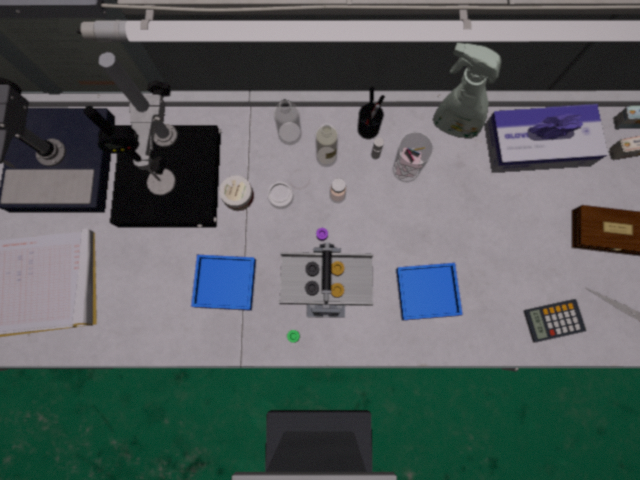

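The top view shows brass spacers at (337,268) and (337,290), in the right bay (world -y). The black ones are at (312,268) and (312,288). The right tray is at (429,291) and the handle bar at (326,275). The green (293,337) and purple (322,234) rings are decoys.

```bash
cat > h.py <<'E'
import cv2,numpy as np
from cell import *
def ray(n,u,v,z):
    c=calibration(n);K,R,t=c["K"],c["R"],c["t"]
    C=-R.T@t; d=R.T@np.linalg.inv(K)@np.array([u,v,1.]); return C+d*(z-C[2])/d[2]
def cloud(n,d):
    c=calibration(n);K,R,t=c["K"],c["R"],c["t"]
    v,u=np.mgrid[:480,:640]; P=np.stack([(u-K[0,2])/K[0,0]*d,(v-K[1,2])/K[1,1]*d,d],-1)
    return (P-t)@R
def blue(p):
    h=cv2.cvtColor(p,cv2.COLOR_BGR2HSV); return cv2.inRange(h,(100,150,60),(125,255,255))
E
python3 - <<'E'
from h import *
p=cv2.imread("pics/top0.png");d=np.load("top_d.npy");W=cloud("top",d)
m=blue(p);n,l,s,c=cv2.connectedComponentsWithStats(m)
for i in range(1,n):
    if s[i,4]<800: continue
    k=(l==i)&(d>0); P=W[k]; 
    print(i,s[i],c[i],np.percentile(P[:,2],[2,50,98]))
    r=cv2.minAreaRect(np.argwhere(k)[:,::-1].astype(np.float32)); 
    B=cv2.boxPoints(r); Q=np.array([ray("top",*b,30) for b in B]); print(np.round(Q,1), Q.mean(0), [np.linalg.norm(Q[j]-Q[j-1]) for j in range(4)])
    R=P[abs(P[:,2]-30)<5][:,:2]; rr=cv2.minAreaRect(R.astype(np.float32)); print("rim",rr)
# heights
k=(W[...,2]>215)&(W[...,2]<260)&(W[...,1]<200)&(W[...,1]>-250)&(W[...,0]<700)
P=W[k];print("bar",len(P),np.percentile(P,[1,50,99],axis=0)); 
print("barfit",cv2.fitLine(P[:,:2].astype(np.float32),2,0,.1,.1).ravel())
k=(W[...,2]>116)&(W[...,2]<131)&(abs(W[...,1])<250)&(W[...,0]<700)
P=W[k];print("floor",np.percentile(P,[1,50,99],axis=0),cv2.minAreaRect(P[:,:2].astype(np.float32)))
for u,v in((337,268),(337,290),(312,268),(312,288)): print(W[v,u],ray("top",u,v,144))
pp=cv2.resize(p[230:350,180:480],None,fx=2.6,fy=2.6,interpolation=cv2.INTER_CUBIC);cv2.imwrite("pics/crop0.png",pp)
E
```

```text
1 [ 192  255   63   55 3022] [223.37789543 282.00099272] [ 0.3838305   4.35995582 31.60021929]
[[471.  247.8  30. ]
 [577.6 248.8  30. ]
 [570.9 123.9  30. ]
 [464.6 126.   30. ]] [521.01703339 186.62033971  30.        ] [np.float64(122.00386910381397), np.float64(106.67850665939132), np.float64(125.03715677130138), np.float64(106.37427109813775)]
rim ((521.0151977539062, 187.3099822998047), (118.74008178710938, 106.4316177368164), 87.14884185791016)
2 [ 397  263   65   57 3042] [428.60420776 291.15548981] [ 0.20261768  4.34861435 31.58327654]
[[ 549.6 -170.1   30. ]
 [ 560.  -295.2   30. ]
 [ 454.1 -297.2   30. ]
 [ 444.2 -175.1   30. ]] [ 501.96889742 -234.39113124   30.        ] [np.float64(105.47786832839942), np.float64(125.5414805693146), np.float64(105.87506712579484), np.float64(122.50436090718193)]
rim ((502.1575927734375, -234.19384765625), (105.88228607177734, 120.03189086914062), 4.725527286529541)
bar 507 [[466.08717968 -31.94890214 228.02214032]
 [510.17533721 -23.765609   240.69906539]
 [557.00699208 -15.7237299  244.6866896 ]]
barfit [ 9.9971759e-01 -2.3764225e-02  5.1074078e+02 -2.3678446e+01]
floor [[ 454.64723666 -106.88313348  120.10314397]
 [ 512.14070612  -27.6218311   123.69405468]
 [ 566.70652857   59.78280203  130.5284552 ]] ((510.38134765625, -23.040115356445312), (168.77700805664062, 132.80848693847656), 88.8048095703125)
[532.39548197 -44.2506381  134.91590425] [530.97306266 -44.00885708 144.        ]
[492.27624317 -44.04907549 132.86594854] [491.0642557  -43.75609883 144.        ]
[532.18570646   1.57271122 136.42434932] [530.99924749   1.3632642  144.        ]
[495.44935826   1.35075542 137.23908478] [494.68413516   1.16543332 144.        ]
```

View pics/crop0.png

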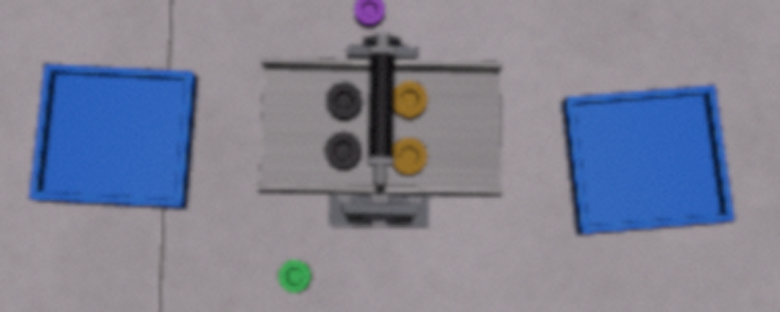

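```bash
cat >> h.py <<'E'
from scipy.spatial.transform import Rotation as Ro
import sys,json
def plan(p1,yaw1,n,hand,p0=None,r0=None):
    s=read_state(); p0=s["eef_pos"] if p0 is None else np.array(p0); R=Ro.from_euler("xyz",s["tool_rot"] if r0 is None else r0)
    T=Ro.from_euler("xyz",[np.pi,0,yaw1]); rv=(R.inv()*T).as_rotvec()/n; dp=(np.array(p1)-p0)/n
    out=[]
    for i in range(n):
        out.append({"slide":[round(float(x),1) for x in R.inv().apply(dp)],"turn":[round(float(np.degrees(x)),1) for x in rv],"hand":hand}); R=R*Ro.from_rotvec(rv)
    for o in out: print(json.dumps(o))
E
python3 -c "
from h import *
plan([503,-335,120],-0.02,10,50)"
```

```text
{"slide": [-17.1, -36.9, 11.1], "turn": [-0.0, 0.0, -7.0], "hand": 50}
{"slide": [-12.4, -38.7, 11.1], "turn": [-0.0, 0.0, -7.0], "hand": 50}
{"slide": [-7.6, -40.0, 11.1], "turn": [-0.0, 0.0, -7.0], "hand": 50}
{"slide": [-2.7, -40.6, 11.1], "turn": [-0.0, 0.0, -7.0], "hand": 50}
{"slide": [2.3, -40.6, 11.1], "turn": [-0.0, 0.0, -7.0], "hand": 50}
{"slide": [7.2, -40.0, 11.1], "turn": [-0.0, 0.0, -7.0], "hand": 50}
{"slide": [12.1, -38.9, 11.1], "turn": [-0.0, 0.0, -7.0], "hand": 50}
{"slide": [16.7, -37.1, 11.0], "turn": [-0.0, 0.0, -7.0], "hand": 50}
{"slide": [21.1, -34.8, 11.0], "turn": [-0.0, 0.0, -7.0], "hand": 50}
{"slide": [25.2, -31.9, 11.0], "turn": [-0.0, 0.0, -7.0], "hand": 50}
```

{"fn": "play_rows", "kwargs": {
  "targets": [
    {"slide": [-17, -37, 11], "turn": [0, 0, -7], "hand": 50},
    {"slide": [-12.4, -38.7, 11], "turn": [0, 0, -7], "hand": 50},
    {"slide": [-7.6, -40, 11], "turn": [0, 0, -7], "hand": 50},
    {"slide": [-2.7, -40.6, 11], "turn": [0, 0, -7], "hand": 50},
    {"slide": [2.3, -40.6, 11], "turn": [0, 0, -7], "hand": 50}
  ]
}}

```text
clock: 0.72
eef_pos: [356.5, -474.8, 175.7]
tool_rot: [-3.141, 0.001, -0.63]
force: [-0.1, 0.5, 0.4]
width: 50.2
```

{"fn": "play_rows", "kwargs": {
  "targets": [
    {"slide": [7.2, -40, 11], "turn": [0, 0, -7], "hand": 50},
    {"slide": [12, -39, 11], "turn": [0, 0, -7], "hand": 50},
    {"slide": [16.7, -37, 11], "turn": [0, 0, -7], "hand": 50},
    {"slide": [21, -35, 11], "turn": [0, 0, -7], "hand": 50},
    {"slide": [25, -32, 11], "turn": [0, 0, -7], "hand": 50}
  ]
}}

```text
clock: 1.35
eef_pos: [503.9, -334.8, 120.6]
tool_rot: [-3.141, 0.001, -0.019]
force: [0.1, -0.2, -0.5]
width: 50.0
```

```bash
python3 -c "
from h import *
s=read_state();print(s)
p,d=get_image('top');cv2.imwrite('pics/t1.png',p)
plan([503,-330,10],-0.02,3,50)"
```

```text
{'clock': 1.35, 'qpos': array([ 0.70156793,  0.71052551, -0.2607009 ,  1.74238817,  0.25700254,
        0.72275362,  0.28799396]), 'qd': array([-0.41741289,  0.21415689, -0.19280265, -0.124388  ,  0.26215677,
       -0.03856892,  0.2313258 ]), 'tau': array([  1.74425941, -56.7355299 ,  -2.88749278, -13.96327078,
        -0.31377431,   0.12822591,  -0.24881118]), 'eef_pos': array([ 503.91826347, -334.76631213,  120.64695626]), 'tool_rot': array([-3.14132997e+00,  5.27044007e-04, -1.93329430e-02]), 'force': array([ 0.1371579 , -0.1666327 , -0.50164361]), 'torque': array([-0.01676621,  0.02058754, -0.02741482]), 'width': 50.02121591861476}
{"slide": [-2.1, 0.9, 36.5], "turn": [-0.1, -0.1, 0.2], "hand": 50}
{"slide": [-2.0, 0.8, 36.5], "turn": [-0.1, -0.1, 0.2], "hand": 50}
{"slide": [-2.0, 0.8, 36.5], "turn": [-0.1, -0.1, 0.2], "hand": 50}
```

View pics/t1.png

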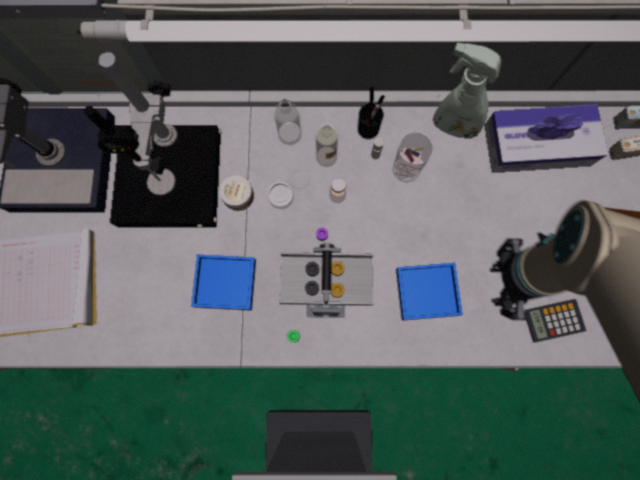

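Gripper is at (512,278), outside the right tray, which is undisturbed at (429,291).

```bash
python3 -c "
from h import *
s=read_state();print(s['eef_pos'],s['tool_rot'],s['qd'])
plan([503,-330,10],-0.02,3,50)"
```

```text
[ 508.8929122  -328.01237411  119.53444201] [-3.13583591e+00 -3.07990914e-03 -8.31143714e-03] [ 0.01433559 -0.02142855 -0.01303255  0.02021044 -0.05339271  0.01561788
 -0.04249493]
{"slide": [-2.1, 0.9, 36.5], "turn": [-0.1, -0.1, 0.2], "hand": 50}
{"slide": [-2.0, 0.8, 36.5], "turn": [-0.1, -0.1, 0.2], "hand": 50}
{"slide": [-2.0, 0.8, 36.5], "turn": [-0.1, -0.1, 0.2], "hand": 50}
```

{"fn": "play_rows", "kwargs": {
  "targets": [
    {"slide": [0, 0, 36], "turn": [0, 0, 0], "hand": 50},
    {"slide": [0, 0, 36], "turn": [0, 0, 0], "hand": 50},
    {"slide": [0, 0, 30], "turn": [0, 0, 0], "hand": 50},
    {"slide": [0, 0, 5], "turn": [0, 0, 0], "hand": 50},
    {"slide": [0, 0, 0], "turn": [0, 0, 0], "hand": 50}
  ]
}}

```text
clock: 2.02
eef_pos: [503.4, -335.9, 14.5]
tool_rot: [-3.142, -0.0, -0.023]
force: [0.5, -0.9, 0.5]
width: 49.9
```

```bash
python3 -c "
from h import *
p,d=get_image('scene');cv2.imwrite('pics/s2.png',p[150:480,150:550])
s=read_state();print(s['eef_pos'],s['tool_rot'],s['qd'])
plan([504,-190,10],-0.02,20,50)"|head -4
```

```text
[ 503.90360797 -336.18618449   15.24453911] [ 3.14096912e+00 -1.30063305e-03 -2.35257188e-02] [ 0.0027195  -0.01520596 -0.00176257 -0.00457693  0.00249821  0.00137582
 -0.00085894]
{"slide": [-0.2, -7.3, 0.3], "turn": [0.0, -0.0, -0.0], "hand": 50}
{"slide": [-0.2, -7.3, 0.3], "turn": [0.0, -0.0, -0.0], "hand": 50}
```

View pics/s2.png

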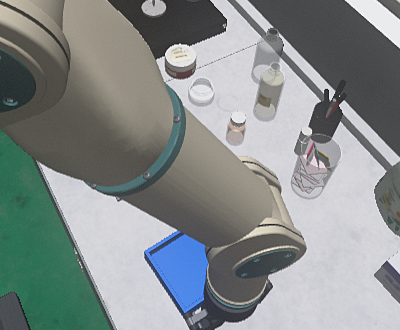

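The scene view shows the wrist beyond the tray's outer wall (crop about (230,280)). The fingers are down outside the tray, so I start the push.

{"fn": "play_rows", "kwargs": {
  "targets": [
    {"slide": [0, -6, 3], "turn": [0, 0, 0], "hand": 50},
    {"slide": [0, -8, 3], "turn": [0, 0, 0], "hand": 50},
    {"slide": [0.3, -8, 0], "turn": [0, 0, 0], "hand": 50},
    {"slide": [0.4, -8, 0], "turn": [0, 0, 0], "hand": 50},
    {"slide": [0.4, -8, 0], "turn": [0, 0, 0], "hand": 50}
  ]
}}

```text
clock: 2.7
eef_pos: [505.3, -297.6, 8.5]
tool_rot: [3.141, 0.0, -0.023]
force: [-0.5, -1.4, 0.1]
width: 50.2
```

{"fn": "play_rows", "kwargs": {
  "targets": [
    {"slide": [0.4, -8, 0], "turn": [0, 0, 0], "hand": 50},
    {"slide": [0.4, -8, 0], "turn": [0, 0, 0], "hand": 50},
    {"slide": [0.4, -8, 0], "turn": [0, 0, 0], "hand": 50},
    {"slide": [0.4, -8, 0], "turn": [0, 0, 0], "hand": 50},
    {"slide": [0.4, -8, 0], "turn": [0, 0, 0], "hand": 50}
  ]
}}

```text
clock: 3.32
eef_pos: [508.5, -257.5, 8.4]
tool_rot: [3.141, -0.0, -0.023]
force: [0.6, -1.9, 1.1]
width: 49.6
```

```bash
python3 -c "
from h import *
p,d=get_image('top');cv2.imwrite('pics/t3.png',cv2.resize(p[200:400,250:550],None,fx=2.6,fy=2.6))
s=read_state();print(s['eef_pos'],s['tool_rot'],s['force'])"
```

```text
[ 508.63120553 -255.85133432    8.40534725] [-3.14050218e+00 -2.54165401e-04 -2.18960726e-02] [ 0.88548979 -1.42190814  1.06461193]
```

View pics/t3.png

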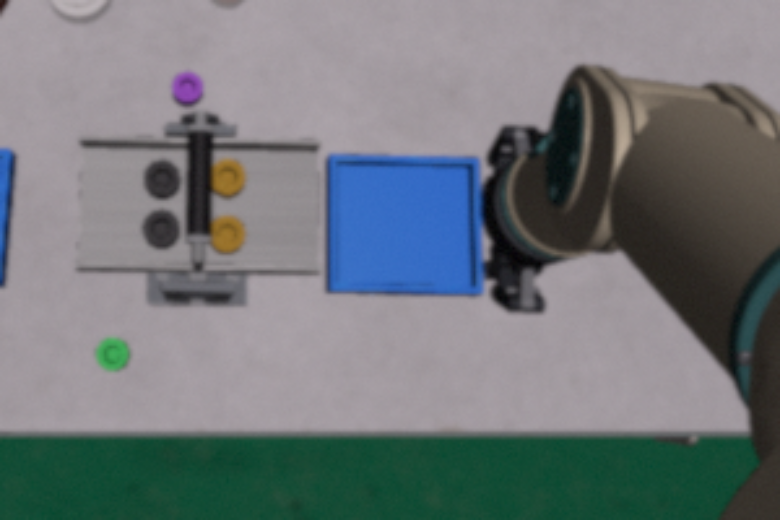

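The tray (crop 328–482, 155–295) is now square to the fingers and about half way in.

```bash
cat >> h.py <<'E'
def tray(p,d):
    W=cloud("top",d);n,l,s,c=cv2.connectedComponentsWithStats(blue(p))
    for i in range(1,n):
        if s[i,4]<500: continue
        P=W[(l==i)&(d>0)];
        R=P[abs(P[:,2]-30)<5]; print(c[i],"all",np.percentile(P,[1,99],axis=0).round(1).tolist(),"rim",cv2.minAreaRect(R[:,:2].astype(np.float32)))
E
python3 -c "
from h import *
p,d=get_image('top');tray(p,d)
s=read_state();print(s['eef_pos'],s['clock'])"
```

```text
[223.38402916 281.97514911] all [[469.0, 127.8, -0.0], [574.0, 246.3, 32.2]] rim ((520.92333984375, 187.1846923828125), (118.79586791992188, 106.32356262207031), 86.97552490234375)
[404.48603723 286.05618351] all [[460.9, -242.8, -0.1], [563.9, -126.6, 33.1]] rim ((512.4049072265625, -184.73193359375), (120.31591033935547, 106.468994140625), 88.64025115966797)
[ 508.51848204 -256.14139892    8.32473136] 3.425
```

{"fn": "play_rows", "kwargs": {
  "targets": [
    {"slide": [-0.7, -8, 0], "turn": [0, 0, 0], "hand": 50},
    {"slide": [-0.7, -8, 0], "turn": [0, 0, 0], "hand": 50},
    {"slide": [-0.7, -8, 0], "turn": [0, 0, 0], "hand": 50},
    {"slide": [-0.7, -8, 0], "turn": [0, 0, 0], "hand": 50},
    {"slide": [-0.7, -8, 0], "turn": [0, 0, 0], "hand": 50}
  ]
}}

```text
clock: 4.05
eef_pos: [505.6, -217.1, 8.3]
tool_rot: [-3.141, 0.0, -0.023]
force: [0.9, -0.3, 0.1]
width: 50.1
```

{"fn": "play_rows", "kwargs": {
  "targets": [
    {"slide": [-0.7, -8, 0], "turn": [0, 0, 0], "hand": 50},
    {"slide": [-0.4, -5, 0], "turn": [0, 0, 0], "hand": 50},
    {"slide": [0, -4, 0], "turn": [0, 0, 0], "hand": 50},
    {"slide": [0, -4, 0], "turn": [0, 0, 0], "hand": 50},
    {"slide": [0, -1, 0], "turn": [0, 0, 0], "hand": 50}
  ]
}}

```text
clock: 4.68
eef_pos: [505.0, -195.5, 8.3]
tool_rot: [-3.141, 0.0, -0.023]
force: [0.5, -1.5, -1.2]
width: 50.0
```

```bash
python3 -c "
from h import *
p,d=get_image('top');tray(p,d);cv2.imwrite('pics/t4.png',cv2.resize(p[200:400,250:550],None,fx=2.6,fy=2.6))
s=read_state();print(s['eef_pos'],s['force'],s['clock'])"
```

```text
[223.39271523 281.99271523] all [[469.0, 127.9, -0.1], [573.9, 246.1, 32.4]] rim ((521.0689697265625, 187.1449737548828), (118.42225646972656, 106.51985168457031), 86.92827606201172)
[384.49494949 290.34399551] all [[457.0, -181.6, -0.2], [561.0, -68.7, 146.1]] rim ((509.1947937011719, -124.62197875976562), (118.03699493408203, 106.15663146972656), 88.66439819335938)
[ 505.06722805 -195.46280464    8.29194342] [-0.10845506  0.15049295 -0.58398074] 4.725
```

View pics/t4.png

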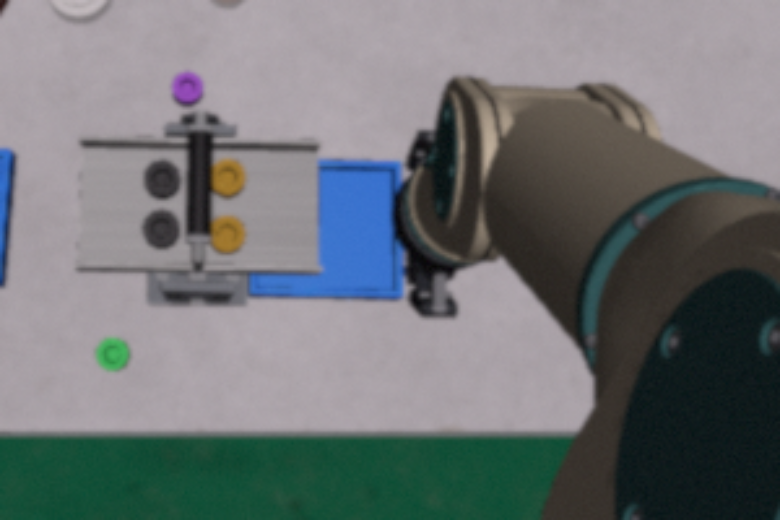

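The tray's inner edge is at the stand (crop 250,275), with about 1 mm left. I push gently until there is contact force.

{"fn": "play_rows", "kwargs": {
  "targets": [
    {"slide": [0, -1, 0], "turn": [0, 0, 0], "hand": 50},
    {"slide": [0, -1, 0], "turn": [0, 0, 0], "hand": 50},
    {"slide": [0, 0, 0], "turn": [0, 0, 0], "hand": 50}
  ]
}}

```text
clock: 5.1
eef_pos: [505.2, -195.2, 8.5]
tool_rot: [3.14, -0.001, -0.024]
force: [0.1, -5.9, 0.4]
width: 49.7
```

{"fn": "play_rows", "kwargs": {
  "targets": [
    {"slide": [0, -1, 0], "turn": [0, 0, 0], "hand": 50},
    {"slide": [0, 0, 0], "turn": [0, 0, 0], "hand": 50}
  ]
}}

```text
clock: 5.35
eef_pos: [505.5, -195.1, 8.6]
tool_rot: [3.139, -0.001, -0.024]
force: [0.5, -7.8, 0.8]
width: 50.3
```

Contact force is 8 N and the fingers have stopped moving, so the tray is seated. Next I retreat, lift and turn the jaws across the handle.

{"fn": "play_rows", "kwargs": {
  "targets": [
    {"slide": [0, 14, 0], "turn": [0, 0, 0], "hand": 50},
    {"slide": [0, 6, -10], "turn": [0, 0, 0], "hand": 50},
    {"slide": [0, 0, -45], "turn": [0, 0, 0], "hand": 50},
    {"slide": [0, 0, -55], "turn": [0, 0, 0], "hand": 50},
    {"slide": [0, 0, -55], "turn": [0, 0, 0], "hand": 50}
  ]
}}

```text
clock: 5.98
eef_pos: [504.3, -212.3, 175.4]
tool_rot: [-3.141, 0.0, -0.023]
force: [0.7, -0.2, 0.5]
width: 50.1
```

{"fn": "play_rows", "kwargs": {
  "targets": [
    {"slide": [0, 0, -55], "turn": [0, 0, 9], "hand": 50},
    {"slide": [0, 0, -55], "turn": [0, 0, 9], "hand": 50},
    {"slide": [0, 0, -40], "turn": [0, 0, 9], "hand": 50},
    {"slide": [0, 0, 0], "turn": [0, 0, 9], "hand": 50},
    {"slide": [0, 0, 0], "turn": [0, 0, 9], "hand": 50}
  ]
}}

```text
clock: 6.6
eef_pos: [504.4, -212.2, 324.6]
tool_rot: [-3.14, -0.001, -0.813]
force: [-0.3, -0.6, -0.4]
width: 50.0
```

{"fn": "play_rows", "kwargs": {
  "targets": [
    {"slide": [0, 0, 0], "turn": [0, 0, 9], "hand": 50},
    {"slide": [0, 0, 0], "turn": [0, 0, 9], "hand": 50},
    {"slide": [0, 0, 0], "turn": [0, 0, 9], "hand": 50},
    {"slide": [0, 0, 0], "turn": [0, 0, 9], "hand": 50},
    {"slide": [0, 0, 0], "turn": [0, 0, 9], "hand": 50}
  ]
}}

```text
clock: 7.22
eef_pos: [504.3, -212.0, 323.7]
tool_rot: [3.142, 0.001, -1.599]
force: [0.2, -0.1, -0.5]
width: 49.9
```

{"fn": "play_rows", "kwargs": {
  "targets": [
    {"slide": [0, 0, 0], "turn": [0, 0, 0], "hand": 50},
    {"slide": [0, 0, 0], "turn": [0, 0, 0], "hand": 50}
  ]
}}

```text
clock: 7.48
eef_pos: [504.5, -212.4, 323.5]
tool_rot: [-3.141, 0.001, -1.591]
force: [-0.3, 1.3, -1.1]
width: 50.4
```

```bash
python3 -c "
from h import *
p,d=get_image('top');tray(p,d);cv2.imwrite('pics/t5.png',cv2.resize(p[200:400,250:550],None,fx=2.6,fy=2.6))
W=cloud('top',d)
k=(W[...,2]>236)&(W[...,2]<250)&(W[...,1]<40)&(W[...,1]>-80)&(W[...,0]<600)&(W[...,0]>470);P=W[k];print(np.percentile(P,[2,50,98],axis=0))
s=read_state();print(s)
plan([511,-23.4,315],-1.592,6,50)"
```

```text
[223.37752735 281.98342725] all [[469.1, 127.9, -0.3], [574.0, 246.2, 32.2]] rim ((521.3055419921875, 187.13070678710938), (118.4223861694336, 106.79547882080078), 86.95445251464844)
[384.65795328 290.06952169] all [[457.0, -181.4, 0.0], [561.2, -68.6, 32.6]] rim ((509.33990478515625, -123.76191711425781), (117.52278137207031, 105.56371307373047), 89.50003814697266)
[[476.03519921 -30.30301731 236.51168398]
 [511.10635079 -23.76607452 241.09106463]
 [548.68623539 -15.78131593 244.47817971]]
{'clock': 7.525, 'qpos': array([ 0.27770978,  0.38661385,  0.10095191,  1.68061534, -0.04375905,
        1.07659723, -1.19975177]), 'qd': array([ 0.00118839,  0.00110678,  0.00356299, -0.00241631,  0.00080077,
       -0.00021668, -0.00845554]), 'tau': array([-8.82946467e-02, -4.38589239e+01,  1.31427124e+00, -2.03009444e+01,
        4.31683817e-03,  7.83459982e-03,  1.56755018e-02]), 'eef_pos': array([ 504.5398553 , -212.53000532,  323.47575134]), 'tool_rot': array([-3.14146821e+00,  4.99177529e-04, -1.59177584e+00]), 'force': array([-0.0025734 ,  1.49055211, -0.10845861]), 'torque': array([-0.02039827,  0.00484287, -0.01851191]), 'width': 49.99654519662906}
{"slide": [-31.5, -0.4, 1.4], "turn": [-0.0, 0.0, 0.0], "hand": 50}
{"slide": [-31.5, -0.4, 1.4], "turn": [-0.0, 0.0, 0.0], "hand": 50}
{"slide": [-31.5, -0.4, 1.4], "turn": [-0.0, 0.0, 0.0], "hand": 50}
{"slide": [-31.5, -0.4, 1.4], "turn": [-0.0, 0.0, 0.0], "hand": 50}
{"slide": [-31.5, -0.4, 1.4], "turn": [-0.0, 0.0, 0.0], "hand": 50}
{"slide": [-31.5, -0.4, 1.4], "turn": [-0.0, 0.0, 0.0], "hand": 50}
```

View pics/t5.png

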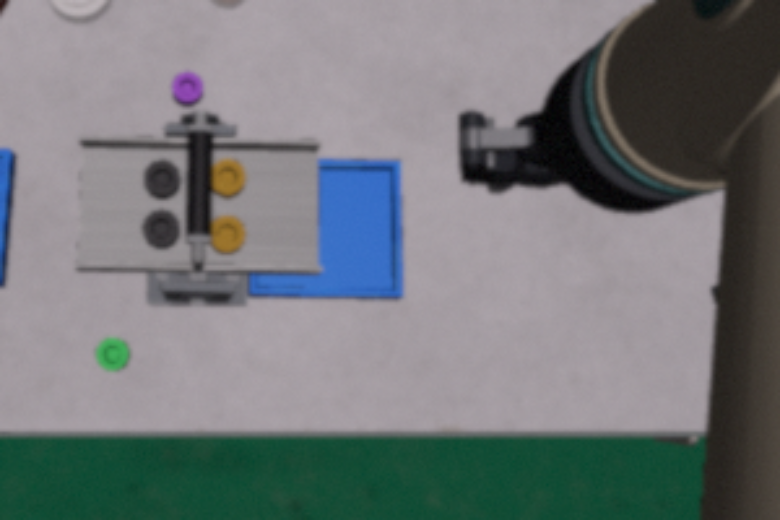

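The tray sits under the right mouth: its outer edge is at crop column 402 and its centre is at about (509,-124), against the 100 mm wanted. The pan and spacers are undisturbed. I move over the handle now.

{"fn": "play_rows", "kwargs": {
  "targets": [
    {"slide": [-32, -0.4, 0], "turn": [0, 0, 0], "hand": 50},
    {"slide": [-40, -0.4, 0], "turn": [0, 0, 0], "hand": 50},
    {"slide": [-40, -0.5, 0], "turn": [0, 0, 0], "hand": 50},
    {"slide": [-40, -0.5, 0], "turn": [0, 0, 0], "hand": 50},
    {"slide": [-37, -0.5, 0], "turn": [0, 0, 0], "hand": 50}
  ]
}}

```text
clock: 8.15
eef_pos: [511.3, -22.4, 323.5]
tool_rot: [-3.141, 0.0, -1.592]
force: [-0.1, -0.1, 0.7]
width: 50.0
```

{"fn": "play_rows", "kwargs": {
  "targets": [
    {"slide": [0, 0, 0], "turn": [0, 0, 0], "hand": 50},
    {"slide": [0, 0, 0], "turn": [0, 0, 0], "hand": 50},
    {"slide": [0, 0, 0], "turn": [0, 0, 0], "hand": 50}
  ]
}}

```text
clock: 8.52
eef_pos: [511.3, -25.4, 323.3]
tool_rot: [3.142, -0.001, -1.596]
force: [-0.5, 0.0, 0.6]
width: 50.2
```

```bash
python3 -c "
from h import *
p,d=get_image('scene');cv2.imwrite('pics/s6.png',cv2.resize(p[130:400,170:450],None,fx=2.2,fy=2.2))
s=read_state();print(s['eef_pos'],s['tool_rot'],s['clock'])
plan([511,-23.5,213],-1.592,4,50)"
```

```text
[511.27712503 -25.2418946  323.3439788 ] [-3.14159145e+00 -4.61727252e-04 -1.59600356e+00] 8.575
{"slide": [-0.4, 0.1, 27.6], "turn": [-0.0, -0.0, -0.1], "hand": 50}
{"slide": [-0.4, 0.1, 27.6], "turn": [-0.0, -0.0, -0.1], "hand": 50}
{"slide": [-0.4, 0.1, 27.6], "turn": [-0.0, -0.0, -0.1], "hand": 50}
{"slide": [-0.4, 0.1, 27.6], "turn": [-0.0, -0.0, -0.1], "hand": 50}
```

View pics/s6.png

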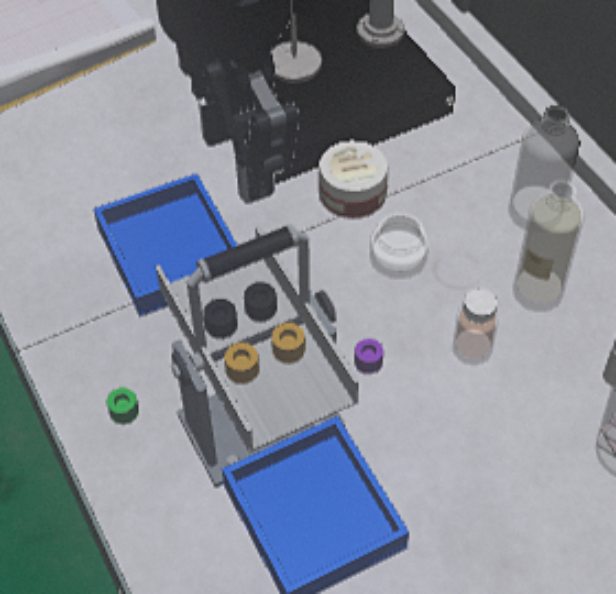

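The open jaws (crop (255,150)) are above the handle (245,255), the brass is at (240,360) and (288,340), and the tray is in place. I descend so the bar is caged.

{"fn": "play_rows", "kwargs": {
  "targets": [
    {"slide": [-0.4, 0, 25], "turn": [0, 0, 0], "hand": 50},
    {"slide": [-0.4, 0, 30], "turn": [0, 0, 0], "hand": 50},
    {"slide": [-0.4, 0, 30], "turn": [0, 0, 0], "hand": 50},
    {"slide": [-0.4, 0, 25], "turn": [0, 0, 0], "hand": 50},
    {"slide": [0, 0, 0], "turn": [0, 0, 0], "hand": 50}
  ]
}}

```text
clock: 9.2
eef_pos: [510.1, -23.1, 211.9]
tool_rot: [3.138, -0.0, -1.595]
force: [-0.5, -1.0, 1.1]
width: 50.2
```

{"fn": "play_rows", "kwargs": {
  "targets": [
    {"slide": [0, 0, 0], "turn": [0, 0, 0], "hand": 36},
    {"slide": [0, 0, 0], "turn": [0, 0, 0], "hand": 28},
    {"slide": [0, 0, 0], "turn": [0, 0, 0], "hand": 24},
    {"slide": [0, 0, 0], "turn": [0, 0, 0], "hand": 24}
  ]
}}

```text
clock: 9.7
eef_pos: [511.6, -22.3, 213.8]
tool_rot: [-3.141, 0.0, -1.594]
force: [-1.5, 1.1, 0.4]
width: 24.0
```

```bash
python3 -c "
from h import *
p,d=get_image('scene');cv2.imwrite('pics/s7.png',cv2.resize(p[130:400,170:450],None,fx=2.2,fy=2.2))
s=read_state();print(s['eef_pos'],s['tool_rot'],s['force'],s['clock'])"
```

```text
[511.5328322  -22.29690766 213.66710797] [-3.14095346e+00  1.47566784e-05 -1.59407823e+00] [-0.1430294  -0.69238834 -0.34275103] 9.75
```

View pics/s7.png

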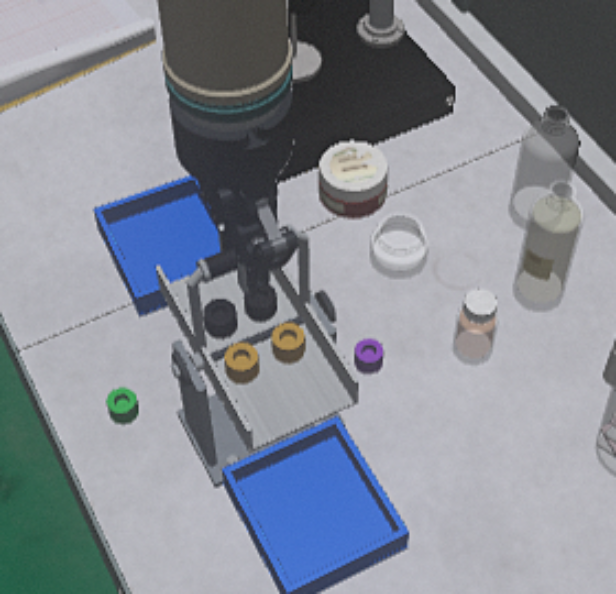

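The bar is caged (crop (250,255)), with the fingers well above the spacers. I tip slowly along the arc.

{"fn": "play_rows", "kwargs": {
  "targets": [
    {"slide": [2.5, 0, 0], "turn": [0, 0, 0], "hand": 24},
    {"slide": [2.5, 0, 0], "turn": [0, 0, 0], "hand": 24},
    {"slide": [3, 0, 0.1], "turn": [0, 0, 0], "hand": 24},
    {"slide": [3.5, 0, 0.2], "turn": [0, 0, 0], "hand": 24},
    {"slide": [4, 0, 0.4], "turn": [0, 0, 0], "hand": 24}
  ]
}}

```text
clock: 10.38
eef_pos: [511.2, -37.6, 212.7]
tool_rot: [-3.141, 0.0, -1.594]
force: [0.2, 2.9, 2.6]
width: 24.1
```

{"fn": "play_rows", "kwargs": {
  "targets": [
    {"slide": [4, 0, 0.6], "turn": [0, 0, 0], "hand": 24},
    {"slide": [4, 0, 0.8], "turn": [0, 0, 0], "hand": 24},
    {"slide": [4, 0, 0.9], "turn": [0, 0, 0], "hand": 24},
    {"slide": [4, 0, 1.1], "turn": [0, 0, 0], "hand": 24},
    {"slide": [4, 0, 1.2], "turn": [0, 0, 0], "hand": 24}
  ]
}}

```text
clock: 11.0
eef_pos: [510.5, -58.1, 207.9]
tool_rot: [3.141, -0.0, -1.594]
force: [0.6, 1.8, 1.1]
width: 24.3
```

```bash
python3 -c "
from h import *
p,d=get_image('scene');cv2.imwrite('pics/s8.png',cv2.resize(p[130:400,170:450],None,fx=2.2,fy=2.2))
s=read_state();print(s['eef_pos'],s['tool_rot'],s['force'],s['clock'])"
```

```text
[510.4565917  -58.8394478  207.77052925] [ 3.14144433e+00 -5.49571318e-04 -1.59496787e+00] [ 0.46396261  1.19555999 -0.07203012] 11.05
```

View pics/s8.png

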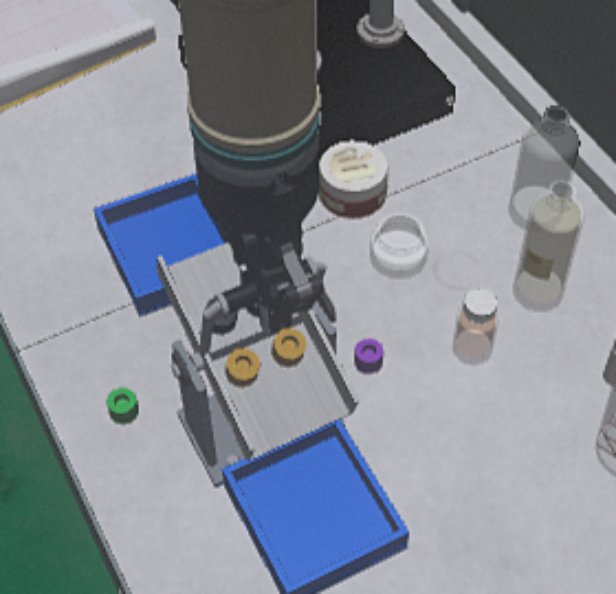

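The pan is tipped about 0.3 rad and the brass hasn't moved yet. I continue slowly.

{"fn": "play_rows", "kwargs": {
  "targets": [
    {"slide": [2.5, 0, 0.8], "turn": [0, 0, 0], "hand": 24},
    {"slide": [2.5, 0, 0.9], "turn": [0, 0, 0], "hand": 24},
    {"slide": [2.5, 0, 0.9], "turn": [0, 0, 0], "hand": 24},
    {"slide": [2.4, 0, 1], "turn": [0, 0, 0], "hand": 24},
    {"slide": [2.4, 0, 1], "turn": [0, 0, 0], "hand": 24}
  ]
}}

```text
clock: 11.68
eef_pos: [510.2, -70.3, 203.3]
tool_rot: [3.142, -0.0, -1.594]
force: [0.0, 2.4, 1.7]
width: 24.1
```

{"fn": "play_rows", "kwargs": {
  "targets": [
    {"slide": [2.4, 0, 1.1], "turn": [0, 0, 0], "hand": 24},
    {"slide": [2.4, 0, 1.2], "turn": [0, 0, 0], "hand": 24},
    {"slide": [2.3, 0, 1.2], "turn": [0, 0, 0], "hand": 24},
    {"slide": [2.3, 0, 1.3], "turn": [0, 0, 0], "hand": 24},
    {"slide": [2.3, 0, 1.3], "turn": [0, 0, 0], "hand": 24}
  ]
}}

```text
clock: 12.3
eef_pos: [510.0, -81.9, 197.2]
tool_rot: [-3.142, 0.0, -1.594]
force: [-0.7, 1.9, 1.3]
width: 24.2
```

```bash
python3 -c "
from h import *
p,d=get_image('scene');cv2.imwrite('pics/s9.png',cv2.resize(p[130:400,170:450],None,fx=2.2,fy=2.2))
s=read_state();print(s['eef_pos'],s['tool_rot'],s['force'],s['clock'])"
```

```text
[509.94741468 -82.31488896 197.06749064] [ 3.14150731e+00 -2.35432732e-04 -1.59453309e+00] [ 1.34558334  2.07646365 -0.07154723] 12.35
```

View pics/s9.png

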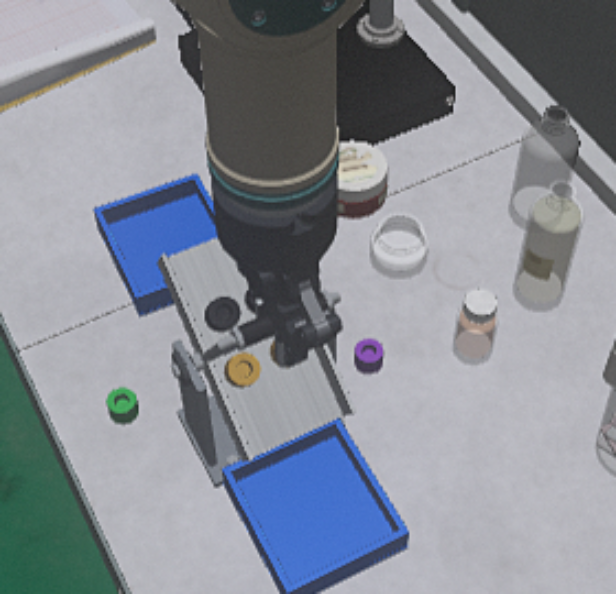

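The tilt is about 0.55 rad and the visible brass (crop (243,370)) still sticks, so I continue slowly.

{"fn": "play_rows", "kwargs": {
  "targets": [
    {"slide": [2.2, 0, 1.4], "turn": [0, 0, 0], "hand": 24},
    {"slide": [2.2, 0, 1.4], "turn": [0, 0, 0], "hand": 24},
    {"slide": [2.2, 0, 1.5], "turn": [0, 0, 0], "hand": 24},
    {"slide": [2.1, 0, 1.5], "turn": [0, 0, 0], "hand": 24},
    {"slide": [2.1, 0, 1.6], "turn": [0, 0, 0], "hand": 24}
  ]
}}

```text
clock: 12.98
eef_pos: [509.7, -92.8, 189.8]
tool_rot: [3.142, -0.0, -1.594]
force: [0.5, 1.2, 1.8]
width: 23.9
```

```bash
python3 -c "
from h import *
p,d=get_image('scene');cv2.imwrite('pics/s10.png',cv2.resize(p[130:400,170:450],None,fx=2.2,fy=2.2))
s=read_state();print(s['eef_pos'],s['tool_rot'],s['force'],s['clock'])"
```

```text
[509.72263226 -93.06183179 189.63527207] [ 3.14152678e+00 -2.29498892e-04 -1.59443746e+00] [0.76510559 1.79659561 0.3110297 ] 13.025
```

View pics/s10.png

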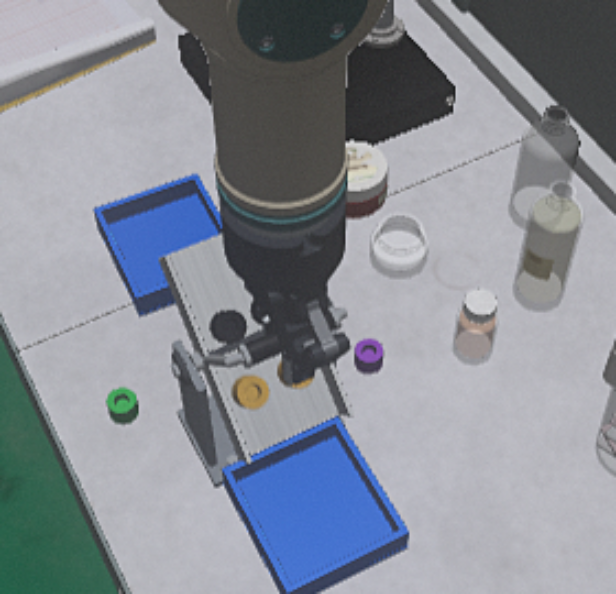

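At about 0.68 rad the brass is sliding (crop (250,392)). I add a little tilt and hold.

{"fn": "play_rows", "kwargs": {
  "targets": [
    {"slide": [1.5, 0, 1.2], "turn": [0, 0, 0], "hand": 24},
    {"slide": [1.2, 0, 1], "turn": [0, 0, 0], "hand": 24},
    {"slide": [0, 0, 0], "turn": [0, 0, 0], "hand": 24},
    {"slide": [0, 0, 0], "turn": [0, 0, 0], "hand": 24}
  ]
}}

```text
clock: 13.52
eef_pos: [509.7, -95.5, 187.6]
tool_rot: [3.142, -0.0, -1.594]
force: [0.1, 2.1, -0.4]
width: 24.2
```

```bash
python3 -c "
from h import *
p,d=get_image('scene');cv2.imwrite('pics/s11.png',cv2.resize(p[130:400,170:450],None,fx=2.2,fy=2.2))
s=read_state();print(s['eef_pos'],s['tool_rot'],s['force'],s['clock'])"
```

```text
[509.65301314 -95.47623309 187.6302481 ] [ 3.14154113e+00 -2.47613733e-04 -1.59417384e+00] [ 1.08388449  0.59289876 -0.14583184] 13.575
```

View pics/s11.png

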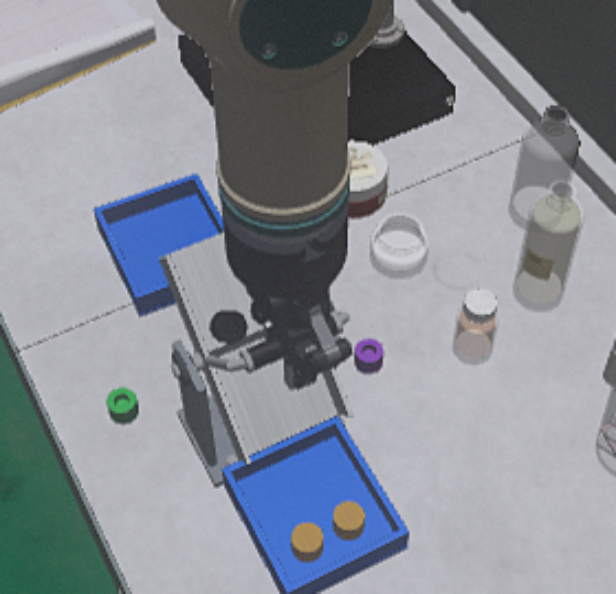

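Both brass spacers are in the tray (crop (307,540) and (348,520)) and the black is still at the divider. I bring the pan back along the arc.

{"fn": "play_rows", "kwargs": {
  "targets": [
    {"slide": [-2.5, 0, 0], "turn": [0, 0, 0], "hand": 24},
    {"slide": [-2.5, 0, 0], "turn": [0, 0, 0], "hand": 24},
    {"slide": [-2, 0, 0], "turn": [0, 0, 0], "hand": 24},
    {"slide": [-2, 0, -1], "turn": [0, 0, 0], "hand": 24},
    {"slide": [-3, 0, -2.2], "turn": [0, 0, 0], "hand": 24}
  ]
}}

```text
clock: 14.2
eef_pos: [509.8, -84.1, 190.9]
tool_rot: [3.141, -0.001, -1.595]
force: [-0.5, -3.5, -0.3]
width: 23.8
```

{"fn": "play_rows", "kwargs": {
  "targets": [
    {"slide": [-3.4, 0, -2.5], "turn": [0, 0, 0], "hand": 24},
    {"slide": [-3.5, 0, -2.4], "turn": [0, 0, 0], "hand": 24},
    {"slide": [-3.6, 0, -2.2], "turn": [0, 0, 0], "hand": 24},
    {"slide": [-3.6, 0, -2.1], "turn": [0, 0, 0], "hand": 24},
    {"slide": [-3.7, 0, -1.9], "turn": [0, 0, 0], "hand": 24}
  ]
}}

```text
clock: 14.82
eef_pos: [510.5, -66.5, 202.8]
tool_rot: [-3.141, -0.001, -1.595]
force: [-1.2, -4.9, 2.6]
width: 23.9
```

{"fn": "play_rows", "kwargs": {
  "targets": [
    {"slide": [-3.8, 0, -1.8], "turn": [0, 0, 0], "hand": 24},
    {"slide": [-3.9, 0, -1.6], "turn": [0, 0, 0], "hand": 24},
    {"slide": [-3.9, 0, -1.5], "turn": [0, 0, 0], "hand": 24},
    {"slide": [-4, 0, -1.3], "turn": [0, 0, 0], "hand": 24},
    {"slide": [-4, 0, -1.2], "turn": [0, 0, 0], "hand": 24}
  ]
}}

```text
clock: 15.45
eef_pos: [511.0, -45.4, 209.5]
tool_rot: [-3.141, 0.0, -1.594]
force: [1.5, -3.1, 1.8]
width: 24.1
```

{"fn": "play_rows", "kwargs": {
  "targets": [
    {"slide": [-4, 0, -1], "turn": [0, 0, 0], "hand": 24},
    {"slide": [-4, 0, -0.8], "turn": [0, 0, 0], "hand": 24},
    {"slide": [-4, 0, -0.7], "turn": [0, 0, 0], "hand": 24},
    {"slide": [-3.5, 0, -0.5], "turn": [0, 0, 0], "hand": 24},
    {"slide": [-3, 0, -0.3], "turn": [0, 0, 0], "hand": 24}
  ]
}}

```text
clock: 16.08
eef_pos: [511.1, -27.0, 212.7]
tool_rot: [3.141, 0.0, -1.594]
force: [0.1, -3.0, 1.9]
width: 24.3
```

```bash
python3 -c "
from h import *
p,d=get_image('scene');cv2.imwrite('pics/s12.png',cv2.resize(p[130:400,170:450],None,fx=2.2,fy=2.2))
s=read_state();print(s['eef_pos'],s['tool_rot'],s['force'],s['clock'])"
```

```text
[511.09345245 -26.55847407 212.68402145] [ 3.14118424e+00  4.98728839e-04 -1.59343081e+00] [ 0.51486225 -1.26165636  0.59010616] 16.125
```

View pics/s12.png

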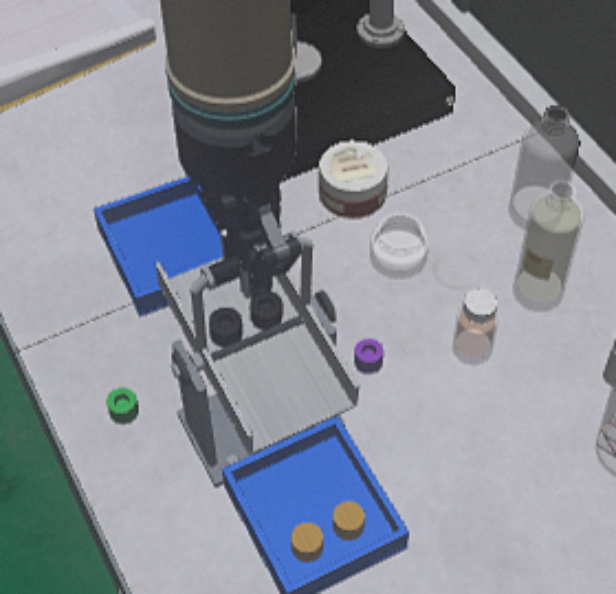

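Both blacks are in the left bay (crop (225,325) and (267,308)), and roughly 0.06 rad of tilt is left. I finish levelling, open the jaws and rise to measure.

{"fn": "play_rows", "kwargs": {
  "targets": [
    {"slide": [-3, 0, -0.2], "turn": [0, 0, 0], "hand": 24},
    {"slide": [-2.5, 0, -0.1], "turn": [0, 0, 0], "hand": 24},
    {"slide": [-1, 0, 0], "turn": [0, 0, 0], "hand": 24},
    {"slide": [0, 0, 0], "turn": [0, 0, 0], "hand": 24},
    {"slide": [0, 0, 0], "turn": [0, 0, 0], "hand": 24}
  ]
}}

```text
clock: 16.75
eef_pos: [511.3, -20.6, 212.9]
tool_rot: [3.141, 0.0, -1.594]
force: [0.4, -1.5, 0.3]
width: 23.9
```

{"fn": "play_rows", "kwargs": {
  "targets": [
    {"slide": [3, 0, 0], "turn": [0, 0, 0], "hand": 36},
    {"slide": [1, 0, 0], "turn": [0, 0, 0], "hand": 50},
    {"slide": [0, 0, 0], "turn": [0, 0, 0], "hand": 50},
    {"slide": [0, 0, -10], "turn": [0, 0, 0], "hand": 50},
    {"slide": [0, 0, -30], "turn": [0, 0, 0], "hand": 50}
  ]
}}

```text
clock: 17.38
eef_pos: [510.4, -24.8, 252.9]
tool_rot: [3.139, 0.0, -1.594]
force: [0.3, -0.6, 0.1]
width: 50.2
```

{"fn": "play_rows", "kwargs": {
  "targets": [
    {"slide": [0, 0, -40], "turn": [0, 0, 0], "hand": 50},
    {"slide": [0, 0, -40], "turn": [0, 0, 0], "hand": 50},
    {"slide": [0, 0, 0], "turn": [0, 0, 0], "hand": 50},
    {"slide": [0, 0, 0], "turn": [0, 0, 0], "hand": 50}
  ]
}}

```text
clock: 17.88
eef_pos: [510.9, -24.8, 333.0]
tool_rot: [3.141, 0.0, -1.594]
force: [0.7, -0.2, -0.7]
width: 50.1
```

```bash
cat > lv.py <<'E'
from h import *
import sys
n=sys.argv[1]
p,d=get_image('scene');cv2.imwrite(f'pics/s{n}.png',cv2.resize(p[130:400,170:450],None,fx=2.2,fy=2.2))
s=read_state();print(s['eef_pos'],s['clock'])
p0=cv2.imread('pics/scene0.png')
# right bay floor depth plane fit -> tilt
d0=np.load('scene_d.npy')
for nm,dd in(("before",d0),("now",d)):
    W=cloud('scene',dd); k=(abs(W[...,0]-511)<36)&(W[...,1]>-104)&(W[...,1]<-68)&(W[...,2]>100)&(W[...,2]<150); P=W[k]
    A=np.c_[P-[511,-23.5,0],np.ones(len(P))][:,[0,1,3]]; c,*_=np.linalg.lstsq(A,P[:,2],rcond=None); print(nm,len(P),"slope y",c[1],"z",np.median(P[:,2]))
    k=(abs(W[...,0]-511)<32)&(abs(W[...,1]+23.5)<25)&(W[...,2]>222)&(W[...,2]<246); P=W[k]; print("bar",len(P),np.median(P,axis=0) if len(P) else None)
E
python3 lv.py 13
```

```text
[510.6362427  -24.80969962 332.41270879] 17.925
before 801 slope y 0.000989471292815125 z 124.76332553272451
bar 402 [510.82257981 -28.01828557 241.70780047]
now 799 slope y 0.004415304896081329 z 124.40691813503302
bar 402 [510.63042837 -28.56855361 241.71313526]
```

View pics/s13.png

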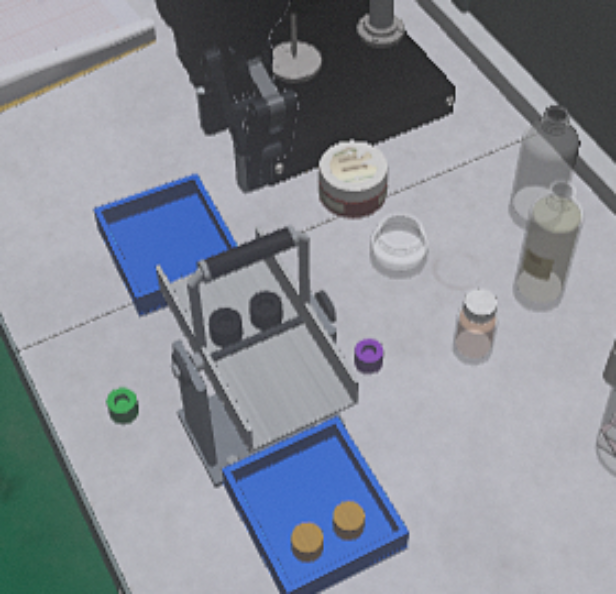

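The pan is level: floor slope 0.003 rad from the start, bar within 0.6 mm. The brass is in the tray and the blacks are in the left bay. I check the tray in the top view before handing in.

```bash
python3 -c "
from h import *
p,d=get_image('top');tray(p,d);cv2.imwrite('pics/t14.png',cv2.resize(p[150:400,180:480],None,fx=2.4,fy=2.4))
W=cloud('top',d);P=W[(abs(W[...,0]-510)<44)&(abs(W[...,1]+145)<30)&(W[...,2]<15)]
A=np.c_[P[:,:2]-[510,-145],np.ones(len(P))];print(np.linalg.lstsq(A,P[:,2],rcond=None)[0])"
```

```text
[222.51247011 281.75093953] all [[469.1, 129.5, -0.1], [574.0, 246.2, 32.3]] rim ((521.3564453125, 187.058349609375), (118.35657501220703, 106.83493041992188), 87.08466339111328)
[0. 0. 0.]
```

View pics/t14.png

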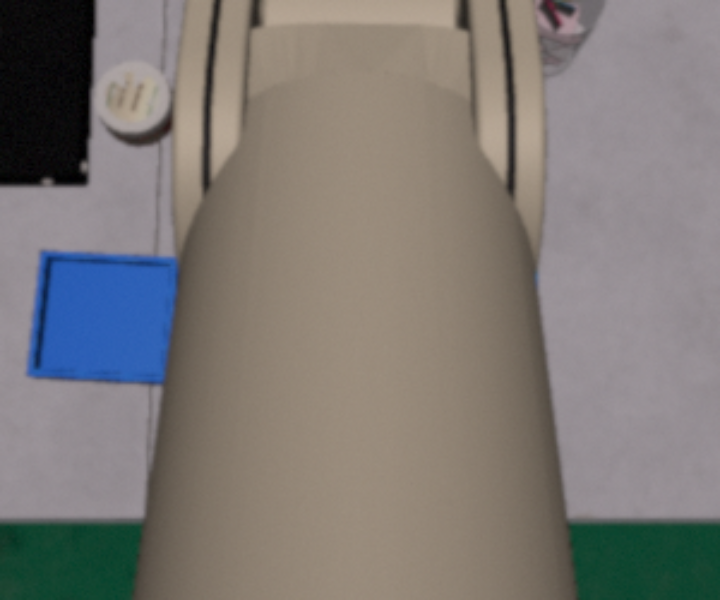

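The arm hides the tray from above, so I use the scene camera instead.

```bash
python3 -c "
from h import *
p,d=get_image('scene');W=cloud('scene',d);b=blue(p)>0
P=W[b&(abs(W[...,0]-510)<60)&(W[...,1]<-60)&(W[...,1]>-200)&(d>0)]
F=P[P[:,2]<12];A=np.c_[F[:,:2]-[510,-145],np.ones(len(F))];print(len(F),np.linalg.lstsq(A,F[:,2],rcond=None)[0]); print(np.percentile(P,[1,99],axis=0).round(1)); print(cv2.minAreaRect(P[abs(P[:,2]-30)<4][:,:2].astype(np.float32)),read_state()['force'])"
```

```text
2172 [ 2.06517320e-04 -1.84751148e-03  4.87321151e+00]
[[ 456.5 -182.8    1.5]
 [ 561.9  -65.    33.4]]
((509.43267822265625, -123.39227294921875), (119.92870330810547, 107.6663589477539), 89.12029266357422) [ 0.36966049  0.09078921 -0.34476281]
```

Tray is flat (slope under 0.002), centre (509.4, -123.4), as it should be.

```bash
python3 -c "
from cell import *
print(finish_job())"
```

```text
the job is handed in; nothing more can be done
None
```

The job is done and handed in at about 18 s. I pushed the right tray up against the stand, then tipped the right bay down to about 0.70 rad with the jaws loosely round the handle. Both brass spacers slid into the tray, and I brought the pan back level and lifted the gripper clear.

- **Spacers:** the last scene picture shows both brass spacers in the right tray and both black ones in the left bay.
- **Pan:** level. The floor slope is within about 0.004 rad of where it started, and the handle bar is within 0.6 mm.
- **Tray:** flat on the worktop, with its floor slope under 0.002. Its centre is 100 mm from the stand's middle, as specified.
- **Bystanders:** the jar, bottle and pot look undisturbed by eye in that picture.
- **Check that failed:** the final top view was blocked by the arm, so I checked the tray with the scene camera instead.

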